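# Start the tea-leaf warmer and lift off the dust cover

## Task

Set the warmer's red lever to half heat, standing straight up; then take the nested pair of lids off the bamboo rest by the inner lid's brass knob, keeping the two together, and lower them fully home on the copper tin before you let go of the knob. Then take the blue outer lid by its collar and lift it alone, straight up over the tin until it hangs a few centimetres clear above the brass knob, and finish while still holding it there, motionless; the steel inner lid stays seated flat on the tin, the lever stays upright and the other tea things are left where they stand.

Things in the scene. Friction and masses are not known exactly. Their poses are not given: they have to be found in the camera images.
- warmer: electric tea-leaf warmer, fixed to the bench: grey base 130 (x) x 250 (y) x 28 mm high carrying a copper tin and, at the other end, the red lever. Origin: centre of the base's underside; its z is up, its y runs along the base from the tin towards the lever. The tin's axis is at its own (0, -60) mm, the lever's pivot at its own (0, +75, 50) mm.
- tin_mouth (a point): centre of the open mouth of the copper tin, at the level of its rim, 100 mm above the bench; the tin is 68 mm outside, with a bore of about 58 mm, 66 mm deep, and stands fixed on the base.
- dimmer (a joint): angle of the red-knobbed lever in rad, 0 to 1.6. It swings about the warmer's own y axis, its pivot 50 mm above the bench: at 0 it leans 0.8 rad from upright to the warmer's -x, at 0.8 it stands straight up (half heat), at 1.6 it leans 0.8 rad to +x. Light friction (about 1 N at the ball) holds it where it is left. It starts between 0 and 0.5.
- dimmer_tip (a point): centre of the red ball, 26 mm in diameter, at the lever's end, 80 mm from the pivot, on a 10 mm steel stem above a black block 70 (x) x 50 (y) x 25 mm high on the warmer's base.
- lid_rest: bamboo lid rest, fixed to the bench: a round foot 110 mm across and 6 mm high with a ring 68 mm across and 30 mm high; the lids start on it. Origin: centre of its underside.
- inner_lid: steel inner lid: 78 mm disc 5 mm thick, brass knob above, and below it a plug 49 mm across, 10 mm deep (tapered foot) that enters the tin's or rest's bore with 4 to 5 mm play all round. Origin: on the axis at the disc's underside, so at rim level when seated (30 mm above the bench on the rest, 100 mm on the tin); z up. About 140 g.
- outer_lid: blue ceramic outer lid (dust cover), 92 mm across, loose on the inner lid's disc with about 2 mm side play: plate 5 mm thick, skirt reaching 14 mm below the plate's underside, central upright collar. Its skirt clears the brass knob once this origin is 79 mm above the inner lid's. Origin: on the axis, at the plate's underside, 5 mm above the inner lid's origin when nested; z up. About 130 g.
- collar_rim (a point): centre of the rim of the outer lid's collar: 42 mm outside, 34 mm inside, rim 33 mm above the outer lid's origin, 28 mm above its plate. Lifting the collar raises the outer lid alone.
- knob_top (a point): top of the inner lid's plain upright brass knob, 18 mm in diameter, 65 mm above the inner lid's origin. It passes freely through the outer lid's collar and stands 27 mm above its rim when nested; lifting the knob carries both lids.
- cup_near: white porcelain cup, 68 mm across, 50 mm high, between robot and work; bystander. Origin: centre of its underside.
- cup_far: second white porcelain cup, the same size, beyond the work; bystander. Origin: centre of its underside.
- teapot: brown clay teapot, body 116 mm across, 102 mm high, spout to its +y and handle to its -y, 190 mm overall; bystander. Origin: centre of its underside.
- pitcher: glass pitcher, 84 mm across, 100 mm high, handle to its +x; bystander. Origin: centre of its underside.
- tong: bamboo tong lying flat, about 166 x 34 x 12 mm, along its x; bystander. Origin: its middle, underside.
- leaf_jar: amber jar of tea leaves with a cork lid, 70 mm across, 110 mm high; bystander. Origin: centre of its underside.

How it is judged:
On the way, in this order (a step that is already met when the one before it is completed fails the run):
1. the lever stands upright (0.8 rad, within 0.15) (value of joint dimmer between 0.65 and 0.95 rad), for 0.2 s.
2. both lids, still nested, are lifted together at least 25 mm off the rest (z of inner_lid in the frame of lid_rest above 0.055 m and z of outer_lid in the frame of inner_lid below 0.012 m), for 0.1 s.
3. both lids are fully home on the tin while the knob is still held (horizontal distance between inner_lid and tin_mouth below 0.007 m and z of inner_lid in the frame of tin_mouth between -0.003 and 0.003 m and angle between inner_lid's own z axis and vertical below 0.05 rad and z of outer_lid in the frame of inner_lid below 0.009 m and contact force between the fingers and inner_lid above 0.3 N), for 0.1 s.
4. the outer lid is lifted alone 30 mm, the knob not gripped, the inner lid still seated (horizontal distance between inner_lid and tin_mouth below 0.007 m and z of inner_lid in the frame of tin_mouth between -0.003 and 0.003 m and angle between inner_lid's own z axis and vertical below 0.05 rad and z of outer_lid in the frame of inner_lid above 0.035 m and contact force between the fingers and inner_lid below 0.2 N), for 0.1 s.
At the end, for the whole second after the job is handed in: Lever within 0.15 rad of upright; inner lid flat on the tin (7 mm of its axis, 3 mm of the rim, 0.05 rad of level); outer lid gripped, still, touching neither tin nor inner lid, within 40 mm of the tin's axis, 0.3 rad of level, its origin 83 to 200 mm above the inner lid's; all at rest (all of step 1 and horizontal distance between inner_lid and tin_mouth below 0.007 m and z of inner_lid in the frame of tin_mouth between -0.003 and 0.003 m and angle between inner_lid's own z axis and vertical below 0.05 rad and z of outer_lid in the frame of inner_lid between 0.083 and 0.2 m and horizontal distance between outer_lid and tin_mouth below 0.04 m and contact force between the fingers and outer_lid above 0.5 N and contact force between outer_lid and inner_lid below 0.1 N and contact force between outer_lid and warmer below 0.1 N and linear speed of each of outer_lid, inner_lid below 0.02 m/s and angle between outer_lid's own z axis and vertical below 0.3 rad); the arm keeps its last pose, push and grip.
It fails at once if the lids come apart (more than 20 mm) while the inner lid is not seated on the tin, or the inner lid is raised or tipped once they are apart (distance between outer_lid and inner_lid above 0.025 m and not (horizontal distance between inner_lid and tin_mouth below 0.009 m and z of inner_lid in the frame of tin_mouth below 0.006 m and angle between inner_lid's own z axis and vertical below 0.1 rad)).
It fails at once if another tea thing is moved more than 30 mm or tipped (distance of any of cup_near, cup_far, teapot, pitcher, tong, leaf_jar from where it was at the start of the episode above 0.03 m or angle between any of cup_near, cup_far, teapot, pitcher, tong, leaf_jar's own z axis and vertical above 0.4 rad).
It also fails if it takes over 58 s, if anything falls off the work surface, if the arm or the gripper's body presses on something with over 40 N, if the wrist force passes 120 N, or if a joint passes its speed limit or range.

## Robot

A 7-joint arm with a two-finger parallel gripper is mounted at the origin on the work surface. World frame = base frame: x ahead of the robot, y to its left, z up, the work surface at z = 0. Lengths are in m, angles in rad, forces in N, time in s.
With the tool pointing down it reaches from about 0.4 to 0.875 m from the base axis. Payload 19.3 kg.
Tool frame: the origin (TCP) lies midway between the tips of the shut fingers; the grasp point (between the pads) lies 19 mm behind it; z points along the fingers, y is the line along which they close (so a half turn about z gives the same grasp; the last joint's range is limited). The gripper opens to 85 mm and grips with 20 to 120 N. Pads are 22 mm wide; open, the fingers measure 114 mm over their backs; the gripper's body (76 mm by 85 mm) begins 54 mm behind the grasp point. The pads swing forward as they close: fully open they stand 13 mm farther back than shut.
Start: joints at [-1.3, 0.521, -0.036, 1.599, 0.021, 1.021, -0.113], TCP at [0.209, 0.589, 0.231] pointing down, gripper open.
Joint ranges: [-2.91, 2.91], [-0.3, 2.13], [-1.5, 1.42], [0.17, 2.43], [-1.26, 4.41], [0.16, 1.93], [-2.52, 2.52]. Speed limits (rad/s): [1.89, 1.89, 2.39, 2.39, 3.01, 3.01, 3.01].

## Interface

Orientations are given as [roll, pitch, yaw] about the fixed x, y, z axes, in that order (R = Rz(yaw) Ry(pitch) Rx(roll)).
In Python, from workcell import * gives the robot as it stands. The module is installed in compiled form; this text tells all that it offers.
- The arm moves only by the tool play_rows, never from a script. Its argument "deltas" is a list of rows, each a list of 7 numbers: the shift along the tool's x, y, z in units of 500 mm (1.0 is 500 mm), then the turn, a rotation vector about the tool's x, y, z in units of 120 degrees (1.0 is 120 degrees), then the closure, from 0 (fully open) to 1 (shut). A call has 1 to 10 rows; each row is the pose to reach, as a shift and turn from the pose commanded when the call began, along the tool's axes at that moment; what a row does not reach only later rows make up. A row lasts 1/10 s, in which the tool goes at most 50 mm and 8.59 degrees, less where a joint would pass 70% of its speed; a pose out of reach is approached as far as the arm can. A call with a number of a shift or a turn outside -1 to 1 is refused whole. A call with a gripper value outside its range is refused whole. The fingers move at their own pace and stop on an object; "newtons" is the grip in N (left out, the last holds). Time passes only in rows, so rows that repeat a pose let the fingers close. It gives the time, the measured TCP pose, the force, the opening and the grip force at its end, in the units of the state.
- observe(): the state, without advancing time (a new reading comes with each control period).
- grab_frame(name): name is "scene" or "top" or "wrist"; returns the picture (480x640x3 uint8, red, green, blue); there is no depth.
- get_calibration(name): a dict with "fovy" (degrees; the focal length in pixels is half the picture's height over the tangent of half this angle, whatever the lens; pixels are square), "cx", "cy" (the principal point, pixels), "xyz" and "rotation" of the camera in the world. Camera axes: x right, y down, z forward; pixel columns grow to the right and rows downward; lengths in m; the calibration is good to about 2 mm. A picture is of the moment at which its call begins: read the wrist's pose just before it. get_calibration takes no time and is no camera call; for the wrist camera it gives the pose at the moment of the call.
- job_done(): hands the job in; it is judged then, once.
The state is a dict: "clock": time; "qpos": joint angles; "qd": joint speeds; "joint_efforts": joint torques, N m; "position": TCP position; "tool_rot": TCP orientation; "force": force on the tool from outside, world axes, zero at the start; "moment": the same for the moment, N m; "grip_width": finger opening in m; "finger_force": force on a finger pad.
Only numpy, scipy, OpenCV 4.12 (cv2) and the standard library are available. Lean on these libraries where they do the work, as an engineer would, in place of code of your own. Each camera call takes 0.05 s, during which the arm holds its last target. There are 200 camera calls.

## Working session

There is one attempt and no reset: what is moved stays moved. The work goes in short steps, Python scripts to look and compute and a tool call to move; the robot and the scene stay as the last step left them, time stands still between calls to the robot, and variables do not carry over. Pictures are saved under pics/ and viewed, at most 10 in all, crops included, and the job is handed in when it is done.

Besides the shell and the picture viewer there is one more tool, called after "Emit:" as name(argument=value, ...), one argument or row to a line, values as JSON. play_rows: Moves the arm, as the interface text tells. Its arguments: {"type":"object","properties":{"deltas":{"type":"array"},"newtons":{"type":"number"}},"required":["deltas"]}

```bash
mkdir -p pics
python3 - <<'E'
from workcell import *
import cv2
s=observe(); print({k:s[k] for k in("clock","position","tool_rot","grip_width","force")})
for n in("scene","top"):
    im=grab_frame(n); cv2.imwrite(f"pics/{n}0.png",im[:,:,::-1]); print(n,get_calibration(n))
E
```

```text
{'clock': 0.0, 'position': array([0.20883488, 0.58871165, 0.23071587]), 'tool_rot': array([-3.14041542e+00,  8.01715251e-05,  2.80074148e+00]), 'grip_width': 0.08558730855894553, 'force': array([-0.85774304, -0.84821754, -0.02728982])}
scene {'fovy': 53.45952691754348, 'cx': 322.90928328743723, 'cy': 239.02190108041933, 'xyz': array([1.31944324, 0.0182855 , 0.85815249]), 'rotation': array([-2.36919228,  0.02085242,  1.56751848])}
top {'fovy': 49.12197297728109, 'cx': 320.47617947956377, 'cy': 240.68981277869207, 'xyz': array([0.27422127, 0.01485382, 1.56593033]), 'rotation': array([-2.94127195,  0.00476501, -1.6084584 ])}
```

View pics/top0.png

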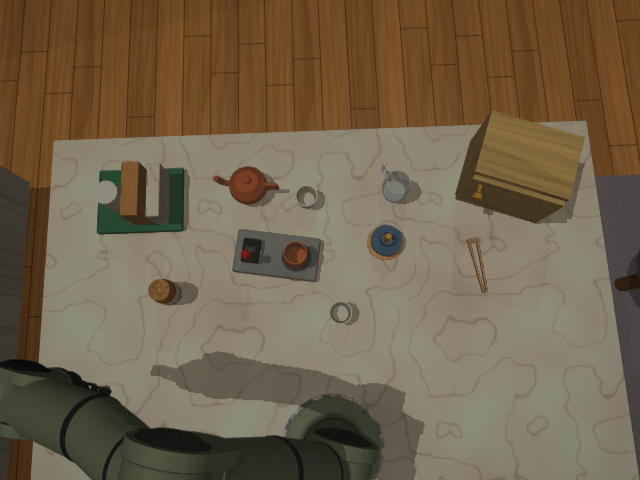

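View pics/scene0.png

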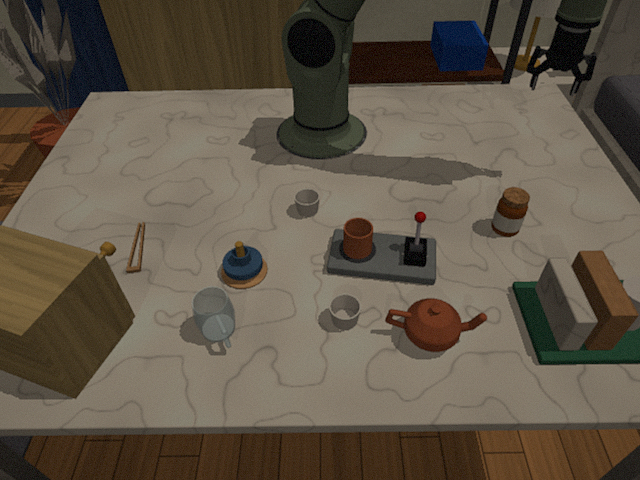

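The top view shows the tin mouth near (296,252), the red ball at (245,254), the lid knob at (388,238), and the rest foot at (385,243). The scene view shows the ball at (420,216), the tin mouth at (358,226), and the knob top at (239,243). I'll zoom in next.

```bash
cat > h.py <<'E'
from workcell import *
import numpy as np, cv2
from scipy.spatial.transform import Rotation as R
def ray(c,u,v):
    f=240/np.tan(np.radians(c["fovy"])/2)
    return c["xyz"], R.from_euler("xyz",c["rotation"]).apply([(u-c["cx"])/f,(v-c["cy"])/f,1])
def atz(c,u,v,z):
    o,d=ray(c,u,v); return o+d*(z-o[2])/d[2]
def proj(c,p):
    f=240/np.tan(np.radians(c["fovy"])/2)
    q=R.from_euler("xyz",c["rotation"]).inv().apply(np.array(p)-c["xyz"])
    return np.array([c["cx"]+f*q[0]/q[2],c["cy"]+f*q[1]/q[2]])
def tri(l):
    A=0;b=0
    for c,u,v in l:
        o,d=ray(c,u,v); d=d/np.linalg.norm(d); P=np.eye(3)-np.outer(d,d); A=A+P; b=b+P@o
    return np.linalg.solve(A,b)
E
python3 - <<'E'
from h import *
t=cv2.imread("pics/top0.png")[215:295,225:415]; s=cv2.imread("pics/scene0.png")[200:290,215:445]
a=cv2.resize(t,None,fx=4,fy=4,interpolation=2)[:,:760]; b=cv2.resize(s,(760,297),interpolation=2)
cv2.imwrite("pics/z.png",np.vstack([a[:300],b]))
ct,cs=get_calibration("top"),get_calibration("scene")
print("ball",tri([(ct,245,254),(cs,420,216)]),"tin",tri([(ct,296,252),(cs,358,226)]),"knob",tri([(ct,388,237),(cs,239,243)]))
E
```

```text
ball [0.53732377 0.22288722 0.12431894] tin [0.54183464 0.08304558 0.10076091] knob [ 0.57756191 -0.18382118  0.08869453]
```

View pics/z.png

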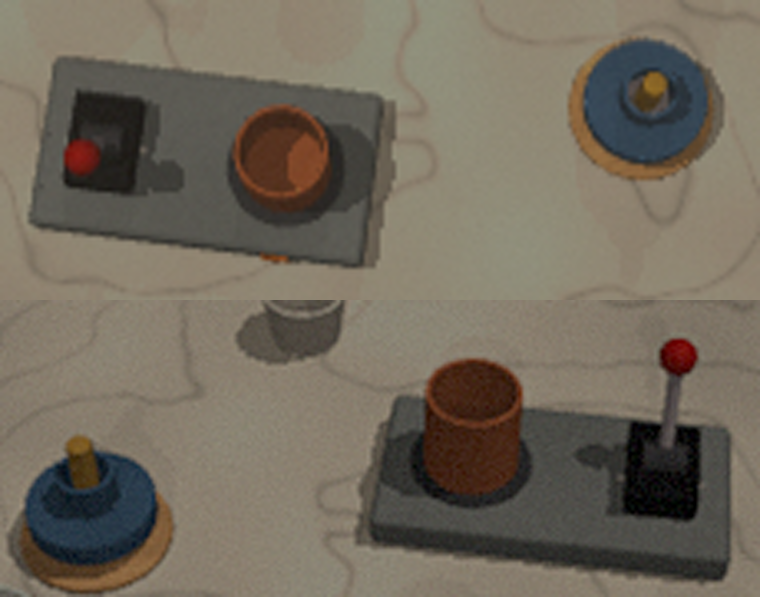

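Run:
```python
from h import *
np.set_printoptions(precision=4,suppress=True)
ct,cs=get_calibration("top"),get_calibration("scene")
T=lambda u,v:(ct,225+u/4-.4,215+v/4-.4)
S=lambda u,v:(cs,215+u/3.304-.4,200+(v-300)/3.3-.4)
for n,a,b,z in[("ball",(81,157),(678,357),0),("tin",(281,152),(474,391),.1),("knob",(654,83),(79,443),.095)]:
    print(n,tri([T(*a),S(*b)]),atz(*T(*a),z),atz(*S(*b),z))
c=np.array([atz(*T(*p),.028) for p in[(57,58),(382,94),(360,265),(33,224)]]);print(c,c.mean(0))
y=(c[0]+c[3]-c[1]-c[2]);yaw=np.arctan2(y[1],y[0])-np.pi/2; print("yaw",yaw,np.linalg.norm(y)/2)
W=R.from_euler("z",yaw); o=c.mean(0)*[1,1,0]
print("tin",o+W.apply([0,-.06,.1]),"pivot",o+W.apply([0,.075,.05]),"up",o+W.apply([0,.075,.13]))
# lids: disc 92mm plate top at z=.04; foot
print("plate c",atz(*T(646,100),.04),"foot",atz(*T(644,110),.006))
print("cups",atz(ct,341,313,.05),atz(ct,307,198,.05),"pitcher",atz(ct,396,186,.1),"teapot",atz(ct,248,184,.1), "jar",atz(ct,162,291,.11),"spout",atz(ct,277,187,.08))
print(R.from_euler("xyz",observe()["tool_rot"]).as_matrix())
```

```text
ball [0.5381 0.2231 0.1224] [0.5604 0.2408 0.    ] [0.4081 0.2571 0.    ]
tin [0.541  0.085  0.0962] [0.5403 0.0845 0.1   ] [0.5449 0.0849 0.1   ]
knob [ 0.5815 -0.1838  0.093 ] [ 0.581  -0.1834  0.095 ] [ 0.5834 -0.1835  0.095 ]
[[0.6315 0.2541 0.028 ]
 [0.5945 0.0112 0.028 ]
 [0.4667 0.0322 0.028 ]
 [0.5064 0.2727 0.028 ]] [0.5498 0.1426 0.028 ]
yaw -0.15739030916248553 0.24468705968634552
tin [0.5404 0.0833 0.1   ] pivot [0.5615 0.2166 0.05  ] up [0.5615 0.2166 0.13  ]
plate c [ 0.5799 -0.1841  0.04  ] foot [ 0.579  -0.1865  0.006 ]
cups [ 0.3686 -0.0403  0.05  ] [0.714  0.0459 0.05  ] pitcher [ 0.7256 -0.2149  0.1   ] teapot [0.7485 0.2153 0.1   ] jar [0.4443 0.4561 0.11  ] spout [0.7424 0.1326 0.08  ]
[[-0.9425  0.3343 -0.0003]
 [ 0.3343  0.9425 -0.001 ]
 [-0.0001 -0.0011 -1.    ]]
```

The two cameras agree to about 3 mm. The plan is to straddle and grip the red ball along the warmer's x, then swing it upright.

```bash
cat >> h.py <<'E'
YAW=-0.157
def delta(p,yaw=YAW):
    "row to bring the TCP to p, tool down, tool y along world angle yaw"
    s=observe(); M=R.from_euler("xyz",s["tool_rot"])
    G=R.from_matrix(np.array([[-np.sin(yaw),np.cos(yaw),0],[np.cos(yaw),np.sin(yaw),0],[0,0,-1]]).T).as_matrix()
    y=[np.cos(yaw),np.sin(yaw),0]; z=[0,0,-1.]; x=np.cross(y,z)
    if np.dot(M.as_matrix()[:,0],x)<-.9: x,y=-x,-np.array(y)
    G=R.from_matrix(np.column_stack([x,y,z]))
    d=np.r_[M.inv().apply(np.array(p)-s["position"])/.5,(M.inv()*G).as_rotvec()/np.radians(120)]
    print(p,np.round(d,4))
E
sed -i '/\[\[-np.sin/d' h.py
python3 -c "
from h import *
delta([.536,.223,.20])"
```

```text
[0.536, 0.223, 0.2] [-8.612e-01 -4.706e-01  6.210e-02 -4.000e-04  4.000e-04  6.622e-01]
```

Emit:
play_rows(
  deltas=[
    [-0.43, -0.235, 0, 0, 0, 0.33, 0],
    [-0.43, -0.235, 0, 0, 0, 0.33, 0],
    [-0.43, -0.235, 0, 0, 0, 0.33, 0],
    [-0.861, -0.47, 0.03, 0, 0, 0.662, 0],
    [-0.861, -0.47, 0.03, 0, 0, 0.662, 0],
    [-0.861, -0.47, 0.062, 0, 0, 0.662, 0],
    [-0.861, -0.47, 0.062, 0, 0, 0.662, 0],
    [-0.861, -0.47, 0.062, 0, 0, 0.662, 0],
    [-0.861, -0.47, 0.062, 0, 0, 0.662, 0],
    [-0.861, -0.47, 0.062, 0, 0, 0.662, 0],
  ],
  newtons=20,
)

```text
clock: 1.1
position: [0.5374, 0.2213, 0.1999]
tool_rot: [3.141, 0.001, 1.407]
force: [0.4, 0.7, 0.4]
grip_width: 0.0853
finger_force: 0.0
```

```bash
python3 -c "
from h import *
s=observe();print(s['clock'],s['position'],s['tool_rot'],s['qpos']);delta([.536,.223,.20]);c=get_calibration('wrist')
im=grab_frame('wrist');cv2.imwrite('pics/w1.png',im[:,:,::-1]);print(c, proj(c,[.5381,.2231,.1224]),proj(c,s['position']))"
```

```text
1.1 [0.53736136 0.22129131 0.19992661] [3.14147430e+00 6.97656825e-04 1.40744510e+00] [-0.7506242   0.5139508   0.36653245  1.76573936 -0.22538129  0.9035787
 -0.45037974]
[0.536, 0.223, 0.2] [ 0.0029 -0.0032 -0.0001  0.0001  0.0003 -0.003 ]
{'fovy': 61.60553635072374, 'cx': 315.97354466145885, 'cy': 237.05768458890108, 'xyz': array([0.55246006, 0.30261096, 0.34195446]), 'rotation': array([ 2.81418975e+00, -4.83641499e-04, -1.63107953e-01])} [313.62535177 247.19765099] [311.57034483 318.59624683]
```

View pics/w1.png

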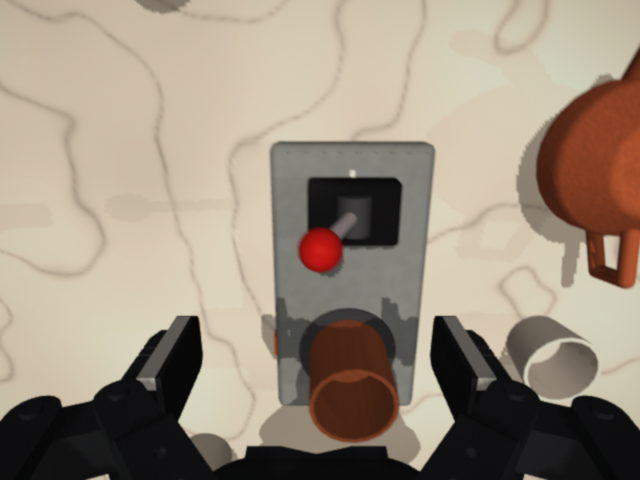

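The wrist view shows the ball at (320,250), the tin mouth ellipse centred at (354,404), and the black block centred at (354,212).

Run:
```python
from h import *
np.set_printoptions(precision=4,suppress=True)
c=get_calibration('wrist')
print("ball",atz(c,320.5,250,.123),"tin",atz(c,354,404.5,.1),"block",atz(c,354.5,212,.053))
C=np.array([atz(c,*p,.028) for p in[(273,142),(433,144),(411,405),(281,404)]]);print(C,C.mean(0))
y=C[0]-C[3]+C[1]-C[2];print(np.arctan2(y[1],y[0])-np.pi/2,np.linalg.norm(y)/2)
delta([.541,.222,.106]);delta([.563,.217,.112])
```

```text
ball [0.5455 0.2149 0.123 ] tin [0.5488 0.0816 0.1   ] block [0.5719 0.214  0.053 ]
[[0.5196 0.2719 0.028 ]
 [0.6396 0.25   0.028 ]
 [0.6005 0.0075 0.028 ]
 [0.4777 0.0299 0.028 ]] [0.5594 0.1398 0.028 ]
-0.16568716644616766 0.24563589280131395
[0.541, 0.222, 0.106] [ 0.0137 -0.0026  0.1871  0.0011  0.0016 -0.0054]
[0.563, 0.217, 0.112] [ 0.0112  0.0425  0.1752  0.0011  0.0016 -0.0054]
```

Emit:
play_rows(
  deltas=[
    [0.012, -0.001, 0.06, 0, 0, -0.003, 0],
    [0.012, -0.001, 0.12, 0, 0, -0.003, 0],
    [0.012, -0.001, 0.187, 0, 0, -0.003, 0.2],
    [0.012, -0.001, 0.187, 0, 0, -0.003, 0.5],
    [0.012, -0.001, 0.187, 0, 0, -0.003, 0.8],
    [0.012, -0.001, 0.187, 0, 0, -0.003, 0.8],
    [0.012, -0.001, 0.187, 0, 0, -0.003, 0.8],
    [0.012, -0.001, 0.187, 0, 0, -0.003, 0.8],
  ],
  newtons=20,
)

```text
clock: 1.95
position: [0.5371, 0.23, 0.1083]
tool_rot: [3.14, -0.001, 1.421]
force: [-3.2, -0.3, 8.9]
grip_width: 0.0248
finger_force: 19.9
```

```bash
python3 -c "
from h import *
s=observe();print(s['position'],s['finger_force'],s['force'],s['grip_width']);c=get_calibration('wrist')
delta([.565,.216,.112])
im=grab_frame('wrist');cv2.imwrite('pics/w2.png',im[:,:,::-1]);t=grab_frame('top');cv2.imwrite('pics/t2.png',cv2.resize(t[215:295,225:415,::-1],None,fx=4,fy=4))"
```

```text
[0.53707462 0.23003203 0.10826143] 19.90309774875641 [-3.22465953 -0.28101931  8.90641026] 0.024753630382717655
[0.565, 0.216, 0.112] [-0.0194  0.0594 -0.0074  0.0007 -0.0006  0.0033]
```

View pics/w2.png

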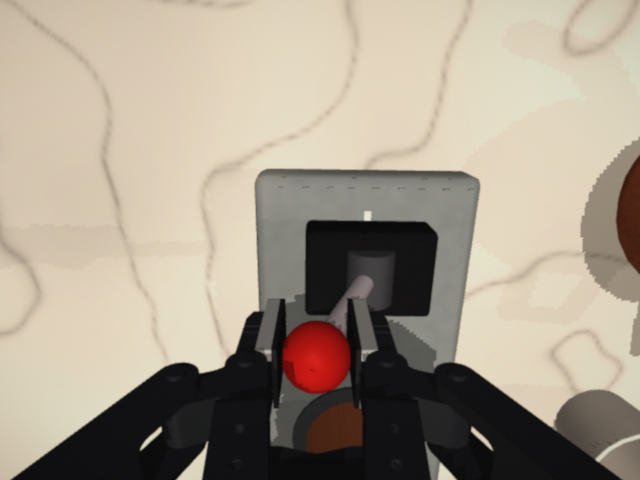

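Ball gripped at x=0.537, as measured. Next I move it about 25 mm along tool y with a small rise, open, and go up.

Emit:
play_rows(
  deltas=[
    [0, 0.013, -0.005, 0, 0, 0, 0.8],
    [0, 0.026, -0.01, 0, 0, 0, 0.8],
    [0, 0.039, -0.014, 0, 0, 0, 0.8],
    [0, 0.051, -0.016, 0, 0, 0, 0.8],
    [0, 0.051, -0.016, 0, 0, 0, 0.8],
    [0, 0.051, -0.016, 0, 0, 0, 0.8],
    [0, 0.051, -0.016, 0, 0, 0, 0.8],
  ],
)

```text
clock: 2.75
position: [0.5623, 0.2261, 0.1161]
tool_rot: [3.14, -0.001, 1.421]
force: [-2.3, 0.1, 7.9]
grip_width: 0.0245
finger_force: 20.8
```

```bash
python3 -c "
from h import *
s=observe();print(s['clock'],s['position'],s['force']);c=get_calibration('wrist')
im=grab_frame('wrist');t=grab_frame('scene')
cv2.imwrite('pics/w3.png',np.hstack([cv2.resize(im,(400,300)),cv2.resize(t[190:280,370:490],(400,300))])[:,:,::-1])
print(get_calibration('scene')['xyz'])"
```

```text
2.75 [0.5622813  0.22614001 0.11607912] [-2.33210112  0.12175284  7.87674313]
[1.31944324 0.0182855  0.85815249]
```

View pics/w3.png

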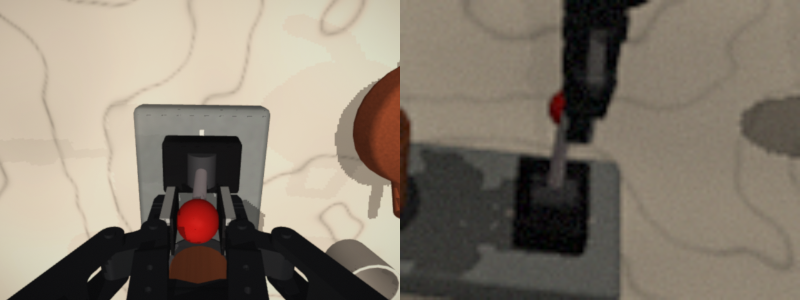

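The stem leans slightly: ball column 315, block column 324, so it is about 4–5 mm short of upright. I'll correct by 4 mm, release and rise.

Emit:
play_rows(
  deltas=[
    [0, 0.004, 0, 0, 0, 0, 0.8],
    [0, 0.008, 0, 0, 0, 0, 0.8],
    [0, 0.008, 0, 0, 0, 0, 0.8],
    [0, 0.008, 0, 0, 0, 0, 0.3],
    [0, 0.008, 0, 0, 0, 0, 0],
    [0, 0.008, 0, 0, 0, 0, 0],
    [0, 0.008, 0, 0, 0, 0, 0],
    [0, 0.008, -0.06, 0, 0, 0, 0],
    [0, 0.008, -0.14, 0, 0, 0, 0],
    [0, 0.008, -0.2, 0, 0, 0, 0],
  ],
)

```text
clock: 3.85
position: [0.566, 0.2251, 0.2168]
tool_rot: [3.141, -0.0, 1.42]
force: [-0.3, 0.3, -0.1]
grip_width: 0.085
finger_force: 0.0
```

Emit:
play_rows(
  deltas=[
    [0, 0, 0, 0, 0, 0, 0],
    [0, 0, 0, 0, 0, 0, 0],
    [0, 0, 0, 0, 0, 0, 0],
  ],
)

```text
clock: 4.15
position: [0.5652, 0.2251, 0.2138]
tool_rot: [-3.14, 0.001, 1.421]
force: [0.1, 0.1, 1.3]
grip_width: 0.0853
finger_force: 0.0
```

```bash
cat >> h.py <<'E'
def red(im):
    h=cv2.cvtColor(im,cv2.COLOR_RGB2HSV); m=((h[...,0]<4)|(h[...,0]>176))&(h[...,1]>200)&(h[...,2]>90)
    n,_,st,ce=cv2.connectedComponentsWithStats(m.astype(np.uint8)); i=1+np.argmax(st[1:,4]); return st[i],ce[i]
E
python3 - <<'E'
from h import *
np.set_printoptions(precision=4,suppress=True)
s=observe();print(s['clock'],s['position']);delta([.581,-.184,.18])
l=[]
for n in("wrist","top","scene"):
    c=get_calibration(n); im=grab_frame(n); r=red(im); print(n,*r,atz(c,*r[1],.13)); l.append((c,*r[1]))
    cv2.imwrite(f"pics/{n}4.png",im[:,:,::-1])
print(tri(l[1:]),tri(l))
c=l[0][0]; print([proj(c,p) for p in([.5615,.2166,.13],[.5404,.0833,.1])])
E
```

```text
4.15 [0.5652 0.2251 0.2138]
[0.581, -0.184, 0.18] [-0.8043  0.1537  0.068  -0.0006  0.0004  0.0033]
wrist [ 297  236   41   41 1340] [317.2209 255.7418] [0.5667 0.2189 0.13  ]Traceback (most recent call last):
  File "<stdin>", line 6, in <module>
  File "h.py", line 29, in red
    n,_,st,ce=cv2.connectedComponentsWithStats(m.astype(np.uint8)); i=1+np.argmax(st[1:,4]); return st[i],ce[i]
                                                                        ~~~~~~~~~^^^^^^^^^^
    return _wrapfunc(a, 'argmax', axis=axis, out=out, **kwds)
    return bound(*args, **kwds)
ValueError: attempt to get argmax of an empty sequence
```

View pics/wrist4.png

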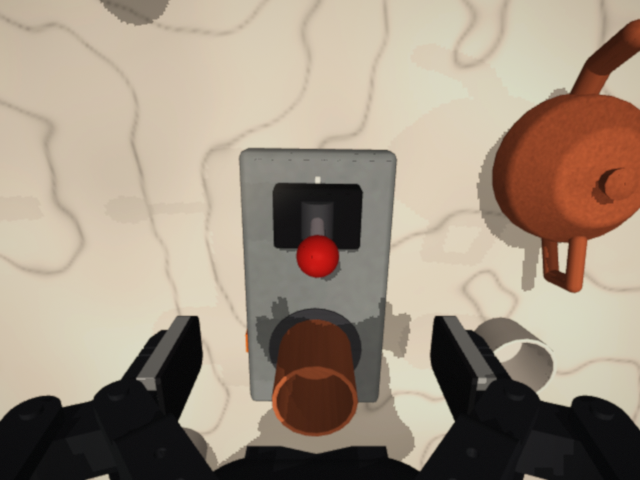

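The lever now stands in line with its block (ball at (317,256), block centre x≈317). The tin mouth ellipse is centred at (314.5,400.5). On to the lids.

Run:
```python
from h import *
np.set_printoptions(precision=4,suppress=True)
c=get_calibration("wrist"); print("tin",atz(c,314.5,400.5,.1),"ball",atz(c,317.2,255.7,.13))
C=np.array([atz(c,*p,.028) for p in[(241,150),(396,152),(378,402),(252,402)]]);o=C.mean(0)
y=C[0]-C[3]+C[1]-C[2];w=np.arctan2(y[1],y[0])-np.pi/2;print(o,w,o+R.from_euler("z",w).apply([0,-.06,0]))
delta([.581,-.240,.20])
```

```text
tin [0.545  0.0879 0.1   ] ball [0.5668 0.2189 0.13  ]
[0.5555 0.1463 0.028 ] -0.16238692904590368 [0.5458 0.0871 0.028 ]
[0.581, -0.24, 0.2] [-0.9149  0.1704  0.0282 -0.0006  0.0005  0.0032]
```

Emit:
play_rows(
  deltas=[
    [-0.05, 0.01, 0, 0, 0, 0, 0],
    [-0.14, 0.026, 0, 0, 0, 0, 0],
    [-0.23, 0.044, 0, 0, 0, 0, 0],
    [-0.32, 0.06, 0, 0, 0, 0.001, 0],
    [-0.41, 0.078, 0, 0, 0, 0.001, 0],
    [-0.5, 0.095, 0, 0, 0, 0.002, 0],
    [-0.59, 0.112, 0.01, 0, 0, 0.003, 0],
    [-0.68, 0.13, 0.02, 0, 0, 0.003, 0],
    [-0.75, 0.143, 0.028, 0, 0, 0.003, 0],
    [-0.804, 0.154, 0.028, 0, 0, 0.003, 0],
  ],
)

```text
clock: 5.25
position: [0.5807, -0.1864, 0.1995]
tool_rot: [-3.14, 0.001, 1.412]
force: [0.4, 0.3, 0.4]
grip_width: 0.0854
finger_force: 0.0
```

Emit:
play_rows(
  deltas=[
    [0, 0, 0, 0, 0, 0, 0],
    [0, 0, 0, 0, 0, 0, 0],
    [0, 0, 0, 0, 0, 0, 0],
    [0, 0, 0, 0, 0, 0, 0],
  ],
)

```text
clock: 5.65
position: [0.5818, -0.1825, 0.2006]
tool_rot: [-3.141, -0.0, 1.416]
force: [-0.2, 0.5, -0.3]
grip_width: 0.0855
finger_force: 0.0
```

Run:
```python
from h import *
np.set_printoptions(precision=4,suppress=True)
s=observe();print(s['clock'],s['position'],s['qpos']);c=get_calibration("wrist")
im=grab_frame("wrist");cv2.imwrite("pics/w5.png",im[:,:,::-1])
h=cv2.cvtColor(im,cv2.COLOR_RGB2HSV);print(proj(c,[.5815,-.184,.095]),proj(c,[.5815,-.184,.068]))
delta([.5815,-.184,.073])
```

```text
5.65 [ 0.5818 -0.1825  0.2006] [-0.0566  0.5619  0.3903  1.6885 -0.2538  0.9417  0.2751]
[313.1087 237.3336] [313.3617 225.1771]
[0.5815, -0.184, 0.073] [-0.0028 -0.0002  0.2555 -0.0001 -0.0001  0.0009]
```

View pics/w5.png

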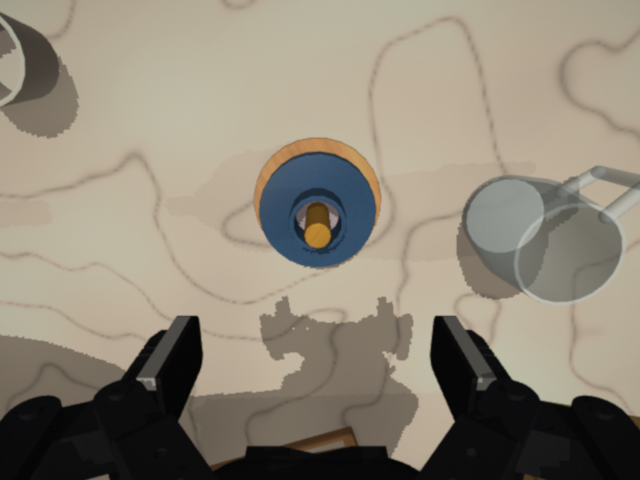

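The knob top is at (317.5,235), centred between the fingers (mid column 317). I descend straight and close.

Emit:
play_rows(
  deltas=[
    [-0.002, 0, 0.06, 0, 0, 0, 0],
    [-0.002, 0, 0.13, 0, 0, 0, 0.2],
    [-0.002, 0, 0.19, 0, 0, 0, 0.4],
    [-0.002, 0, 0.235, 0, 0, 0, 0.4],
    [-0.002, 0, 0.252, 0, 0, 0, 0.5],
    [-0.002, 0, 0.252, 0, 0, 0, 0.6],
    [-0.002, 0, 0.252, 0, 0, 0, 0.9],
    [-0.002, 0, 0.252, 0, 0, 0, 1],
    [-0.002, 0, 0.252, 0, 0, 0, 1],
    [-0.002, 0, 0.252, 0, 0, 0, 1],
  ],
  newtons=60,
)

```text
clock: 6.7
position: [0.5825, -0.1849, 0.0762]
tool_rot: [3.139, -0.0, 1.414]
force: [0.5, 0.8, 8.2]
grip_width: 0.0156
finger_force: 59.5
```

Emit:
play_rows(
  deltas=[
    [0, 0, 0, 0, 0, 0, 1],
    [0, 0, -0.01, 0, 0, 0, 1],
    [0, 0, -0.03, 0, 0, 0, 1],
    [0, 0, -0.06, 0, 0, 0, 1],
    [0, 0, -0.1, 0, 0, 0, 1],
    [0, 0, -0.14, 0, 0, 0, 1],
    [0, 0, -0.18, 0, 0, 0, 1],
    [0, 0, -0.22, 0, 0, 0, 1],
    [0, 0, -0.24, 0, 0, 0, 1],
    [0, 0, -0.24, 0, 0, 0, 1],
  ],
)

```text
clock: 7.7
position: [0.5821, -0.1849, 0.1966]
tool_rot: [3.139, 0.0, 1.414]
force: [-1.1, -0.5, -3.5]
grip_width: 0.0158
finger_force: 58.9
```

Run:
```python
from h import *
np.set_printoptions(precision=4,suppress=True)
s=observe();print(s['clock'],s['position'],s['tool_rot'],s['force'],s['grip_width'])
t=grab_frame("wrist"); u=grab_frame("scene")
cv2.imwrite("pics/w6.png",np.hstack([cv2.resize(t,(400,300)),cv2.resize(u[170:290,180:340],(400,300))])[:,:,::-1])
delta([.543,.086,s['position'][2]])
```

```text
7.7 [ 0.5821 -0.1849  0.1966] [3.139  0.     1.4143] [-1.0825 -0.5449 -3.4975] 0.015781107082347142
[0.543, 0.086, np.float64(0.1966011612379686)] [ 0.5225 -0.1599 -0.004  -0.0002 -0.0001  0.0003]
```

View pics/w6.png

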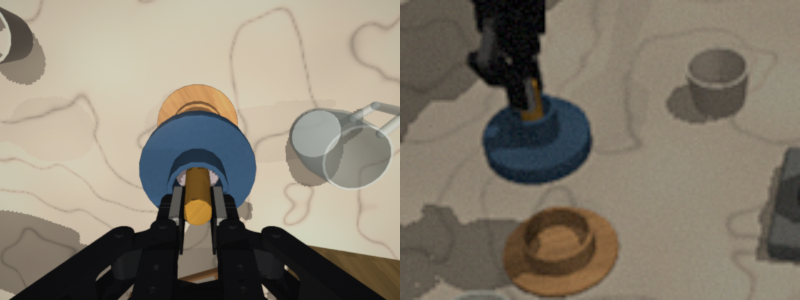

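Both lids are lifted and nested. I carry them over the tin.

Emit:
play_rows(
  deltas=[
    [0.02, -0.006, 0, 0, 0, 0, 1],
    [0.07, -0.021, 0, 0, 0, 0, 1],
    [0.13, -0.04, 0, 0, 0, 0, 1],
    [0.2, -0.061, 0, 0, 0, 0, 1],
    [0.27, -0.083, 0, 0, 0, 0, 1],
    [0.34, -0.104, 0, 0, 0, 0, 1],
    [0.41, -0.126, 0, 0, 0, 0, 1],
    [0.47, -0.144, 0, 0, 0, 0, 1],
    [0.505, -0.155, 0, 0, 0, 0, 1],
    [0.521, -0.16, 0, 0, 0, 0, 1],
  ],
)

```text
clock: 8.8
position: [0.5421, 0.0876, 0.1941]
tool_rot: [-3.14, 0.0, 1.417]
force: [-0.2, 0.9, -2.9]
grip_width: 0.0157
finger_force: 58.9
```

Emit:
play_rows(
  deltas=[
    [0, 0, 0, 0, 0, 0, 1],
    [0, 0, 0, 0, 0, 0, 1],
    [0, 0, 0, 0, 0, 0, 1],
  ],
)

```text
clock: 9.1
position: [0.5432, 0.0837, 0.1947]
tool_rot: [-3.142, 0.0, 1.413]
force: [-0.3, 0.0, -3.0]
grip_width: 0.0157
finger_force: 58.9
```

Run:
```python
from h import *
np.set_printoptions(precision=4,suppress=True)
s=observe();print(s['clock'],s['position'],s['tool_rot'],s['force'],s['grip_width'])
c=get_calibration("wrist");t=grab_frame("wrist"); u=grab_frame("scene"); v=grab_frame("top")
cv2.imwrite("pics/w7.png",np.vstack([np.hstack([cv2.resize(t,(400,300)),cv2.resize(u[140:290,300:500],(400,300))]),np.hstack([cv2.resize(v[200:290,240:360],(400,300)),cv2.resize(t[240:480,160:480],(400,300))])])[:,:,::-1])
delta([.543,.085,s['position'][2]])
print(proj(c,[.543,.085,.1]))
```

```text
9.1 [0.5432 0.0837 0.1947] [-3.1416  0.0005  1.4126] [-0.3206  0.0119 -3.004 ] 0.015728522301815213
[0.543, 0.085, np.float64(0.19472422609129106)] [ 0.0015 -0.0007  0.0002  0.0001  0.0001 -0.0004]
[312.442 238.658]
```

View pics/w7.png

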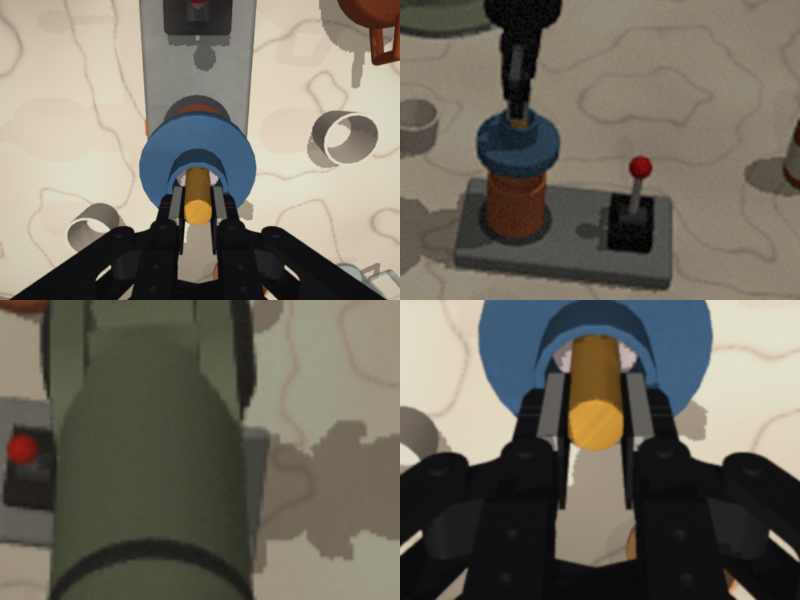

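Well aligned over the tin. I lower with force checks; home is expected at a TCP z of about 0.146.

Emit:
play_rows(
  deltas=[
    [0.001, 0, 0.015, 0, 0, 0, 1],
    [0.001, 0, 0.035, 0, 0, 0, 1],
    [0.001, 0, 0.055, 0, 0, 0, 1],
    [0.001, 0, 0.07, 0, 0, 0, 1],
    [0.001, 0, 0.08, 0, 0, 0, 1],
    [0.001, 0, 0.088, 0, 0, 0, 1],
    [0.001, 0, 0.092, 0, 0, 0, 1],
    [0.001, 0, 0.096, 0, 0, 0, 1],
    [0.001, 0, 0.096, 0, 0, 0, 1],
  ],
)

```text
clock: 10.15
position: [0.5432, 0.0856, 0.1467]
tool_rot: [-3.142, -0.0, 1.414]
force: [0.3, -0.1, -2.2]
grip_width: 0.0158
finger_force: 58.9
```

Emit:
play_rows(
  deltas=[
    [0, 0, 0.002, 0, 0, 0, 1],
    [0, 0, 0.004, 0, 0, 0, 1],
    [0, 0, 0.004, 0, 0, 0, 1],
    [0, 0, 0.004, 0, 0, 0, 1],
  ],
)

```text
clock: 10.55
position: [0.5435, 0.0856, 0.146]
tool_rot: [3.141, -0.001, 1.414]
force: [-7.1, -0.5, 19.8]
grip_width: 0.0153
finger_force: 61.5
```

Contact is at exactly the expected height (70 mm above the rest grasp), so the lids are home. I ease off, open, and lower to the collar.

Emit:
play_rows(
  deltas=[
    [0, 0, -0.001, 0, 0, 0, 1],
    [0, 0, -0.001, 0, 0, 0, 1],
    [0, 0, -0.001, 0, 0, 0, 1],
  ],
)

```text
clock: 10.85
position: [0.5434, 0.0856, 0.1461]
tool_rot: [3.141, -0.001, 1.414]
force: [-4.9, 0.4, 10.7]
grip_width: 0.0154
finger_force: 60.0
```

Emit:
play_rows(
  deltas=[
    [0, 0, 0, 0, 0, 0, 0.7],
    [0, 0, 0, 0, 0, 0, 0.3],
    [0, 0, 0, 0, 0, 0, 0],
    [0, 0, 0, 0, 0, 0, 0],
    [0, 0, 0, 0, 0, 0, 0],
    [0, 0, 0, 0, 0, 0, 0],
    [0, 0, 0, 0, 0, 0, 0],
  ],
)

```text
clock: 11.55
position: [0.5432, 0.0855, 0.1453]
tool_rot: [-3.142, 0.0, 1.414]
force: [-0.6, -0.5, -0.4]
grip_width: 0.0855
finger_force: 0.0
```

Run:
```python
from h import *
np.set_printoptions(precision=4,suppress=True)
s=observe();print(s['clock'],s['position'],s['tool_rot'],s['force'],s['grip_width'])
for n in("scene","wrist"):
    c=get_calibration(n);u=grab_frame(n); h=cv2.cvtColor(u,cv2.COLOR_RGB2HSV)
    m=((h[...,0]>95)&(h[...,0]<125)&(h[...,1]>90)).astype(np.uint8)
    if n=="scene": m[:, :250]=0;m[:150]=0
    k,_,st,ce=cv2.connectedComponentsWithStats(m);i=1+np.argmax(st[1:,4]);print(n,"blue",st[i],ce[i])
    g=((h[...,0]>14)&(h[...,0]<26)&(h[...,1]>170)&(h[...,2]>100)).astype(np.uint8)
    k,_,st,ce=cv2.connectedComponentsWithStats(g)
    for i in np.argsort(-st[1:,4])[:3]+1: print("brass",st[i],ce[i])
    print("exp knob top",proj(c,[.5435,.085,.165]),"skirt bbox",[proj(c,[.5435+.046*np.cos(a),.085+.046*np.sin(a),z]).round() for a in np.arange(0,6.2,1.57) for z in(.11,)])
```

```text
11.55 [0.5432 0.0855 0.1453] [-3.1415  0.0001  1.4143] [-0.6234 -0.4804 -0.3996] 0.08546155972185411
scene blue [339 212  40  32 849] [359.0813 229.3557]
brass [528  56  12  12  75] [533.0533  61.7333]
brass [102 242  12   8  44] [107.3636 245.5455]
brass [101 250   5   4  12] [102.75 252.  ]
exp knob top [359.0341 205.3686] skirt bbox [array([359., 238.]), array([379., 223.]), array([357., 210.]), array([338., 224.])]
wrist blue [  224   177   186   177 21482] [316.564  258.7856]
brass [ 293  271   48   90 3031] [315.4005 318.8829]
exp knob top [312.1487 348.2623] skirt bbox [array([408., 268.]), array([297., 189.]), array([220., 295.]), array([327., 362.])]
```

The lids sit as expected: blue centred at column 317 in the wrist view, and the scene box matches the projection. Now the collar.

Emit:
play_rows(
  deltas=[
    [0, 0, 0.015, 0, 0, 0, 0],
    [0, 0, 0.035, 0, 0, 0, 0],
    [0, 0, 0.052, 0, 0, 0, 0],
    [0, 0, 0.061, 0, 0, 0, 0],
    [0, 0, 0.061, 0, 0, 0, 0.2],
    [0, 0, 0.061, 0, 0, 0, 0.4],
    [0, 0, 0.061, 0, 0, 0, 0.6],
    [0, 0, 0.061, 0, 0, 0, 0.8],
    [0, 0, 0.061, 0, 0, 0, 0.8],
    [0, 0, 0.061, 0, 0, 0, 0.8],
  ],
  newtons=40,
)

```text
clock: 12.65
position: [0.5435, 0.0856, 0.1154]
tool_rot: [3.141, -0.0, 1.414]
force: [-2.2, -0.4, 5.1]
grip_width: 0.0408
finger_force: 40.0
```

Collar gripped (0.041 m opening). I lift straight up by 105 mm.

Emit:
play_rows(
  deltas=[
    [0, 0, -0.003, 0, 0, 0, 0.8],
    [0, 0, -0.008, 0, 0, 0, 0.8],
    [0, 0, -0.016, 0, 0, 0, 0.8],
    [0, 0, -0.026, 0, 0, 0, 0.8],
    [0, 0, -0.038, 0, 0, 0, 0.8],
    [0, 0, -0.05, 0, 0, 0, 0.8],
    [0, 0, -0.062, 0, 0, 0, 0.8],
    [0, 0, -0.075, 0, 0, 0, 0.8],
    [0, 0, -0.088, 0, 0, 0, 0.8],
    [0, 0, -0.1, 0, 0, 0, 0.8],
  ],
)

```text
clock: 13.65
position: [0.5432, 0.0855, 0.1654]
tool_rot: [3.141, -0.0, 1.414]
force: [0.0, 0.4, -2.3]
grip_width: 0.0413
finger_force: 40.5
```

Emit:
play_rows(
  deltas=[
    [0, 0, -0.01, 0, 0, 0, 0.8],
    [0, 0, -0.024, 0, 0, 0, 0.8],
    [0, 0, -0.038, 0, 0, 0, 0.8],
    [0, 0, -0.052, 0, 0, 0, 0.8],
    [0, 0, -0.066, 0, 0, 0, 0.8],
    [0, 0, -0.08, 0, 0, 0, 0.8],
    [0, 0, -0.094, 0, 0, 0, 0.8],
    [0, 0, -0.104, 0, 0, 0, 0.8],
    [0, 0, -0.11, 0, 0, 0, 0.8],
    [0, 0, -0.11, 0, 0, 0, 0.8],
  ],
)

```text
clock: 14.65
position: [0.5433, 0.0856, 0.2201]
tool_rot: [3.141, -0.0, 1.414]
force: [-1.1, -0.5, -2.2]
grip_width: 0.0409
finger_force: 40.5
```

Emit:
play_rows(
  deltas=[
    [0, 0, 0, 0, 0, 0, 0.8],
    [0, 0, 0, 0, 0, 0, 0.8],
    [0, 0, 0, 0, 0, 0, 0.8],
    [0, 0, 0, 0, 0, 0, 0.8],
    [0, 0, 0, 0, 0, 0, 0.8],
    [0, 0, 0, 0, 0, 0, 0.8],
  ],
)

```text
clock: 15.25
position: [0.5432, 0.0855, 0.2198]
tool_rot: [-3.142, 0.0, 1.414]
force: [0.3, 0.6, -1.6]
grip_width: 0.0408
finger_force: 40.5
```

Run:
```python
from h import *
np.set_printoptions(precision=4,suppress=True)
s=observe();print(s['clock'],s['position'],s['force'],s['grip_width'],s['finger_force'],abs(s['qd']).max())
c=get_calibration("scene");u=grab_frame("scene"); h=cv2.cvtColor(u,cv2.COLOR_RGB2HSV)
m=((h[...,0]>95)&(h[...,0]<125)&(h[...,1]>90)).astype(np.uint8);m[:,:250]=0;m[:120]=0;m[:,420:]=0
k,_,st,ce=cv2.connectedComponentsWithStats(m);i=1+np.argmax(st[1:,4]);print("blue",st[i],ce[i],"expect plate",proj(c,[.543,.085,.22]))
for r in range(160,250,4): print(r,u[r,359],h[r,359],end="; ")
print("inner disc",proj(c,[.543,.085,.105]),"knobtop",proj(c,[.543,.085,.165]))
r=((h[...,0]<6)|(h[...,0]>174))&(h[...,1]>170)&(h[...,2]>70); r[:, :395]=0;r[:,:]&=True;r[260:]=0;r[:,450:]=0;r[:190]=0
v,w=np.nonzero(r);print("ball",w.mean(),v.mean(),len(v),"expect",proj(c,[.5635,.218,.13]))
```

```text
15.25 [0.5432 0.0855 0.2198] [ 0.3012  0.6392 -1.6305] 0.04076467553624789 40.53497862070799 0.0027877213170203917
blue [340 173  42  36 877] [361.1197 193.8609] expect plate [359.8987 185.557 ]
160 [52 52 50] [30 10 52]; 164 [56 52 54] [165  18  56]; 168 [34 34 29] [30 38 34]; 172 [25 21 28] [137  64  28]; 176 [ 9  7 10] [140  77  10]; 180 [0 3 8] [109 255   8]; 184 [22 19 16] [15 70 22]; 188 [17 20 10] [ 39 128  20]; 192 [ 6 12  0] [ 45 255  12]; 196 [33 42 54] [107  99  54]; 200 [38 55 74] [106 124  74]; 204 [27 39 49] [104 114  49]; 208 [19 35 45] [102 147  45]; 212 [67 51 10] [ 22 217  67]; 216 [75 55 27] [ 18 163  75]; 220 [71 49 17] [ 18 194  71]; 224 [72 53 24] [ 18 170  72]; 228 [92 79 72] [11 55 92]; 232 [121 115 110] [ 14  23 121]; 236 [120 109 105] [  8  32 120]; 240 [66 38 22] [ 11 170  66]; 244 [70 37 21] [ 10 178  70]; 248 [69 39 19] [ 12 185  69]; inner disc [358.1369 225.0263] knobtop [359.0212 205.2155]
ball 420.3466666666667 222.57333333333332 75 expect [419.627  222.2922]
```

```bash
python3 -c "
from workcell import *
print(job_done())"
```

```text
the job is handed in; nothing more can be done
None
```

The job is handed in at about 15 s of robot time, with no verdict returned: the lever is upright, the inner lid is seated on the tin, and the blue outer lid is held still by its collar about 105 mm above it, by the last readings and camera measurements.

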